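# Drift a stuck dowel pin out of a bored housing

### The job

Take the thicker drift (the one with the stop collar) from its holder block and use it to push the stuck dowel pin down and out of the bored housing into the tray below, carrying on gently until the drift's stop collar rests on the housing's top face. Then draw the drift out and stand it back upright in the same holder block. Never lean hard on the housing, and leave the thin drift and the other things on the bench where they are.

Things in the scene. Friction and masses are not known exactly. Their poses are not given: they have to be found in the camera images.
- fixture: Fixed push-out fixture: plain aluminium block 70x96x40 mm (underside 55 mm, top face 95 mm above the bench) on two cheeks over a dark catch tray (124x108 mm, floor 8 mm thick), open to front and back below the block. Origin: centre of its underside on the bench, on the bore's axis; x along the open direction, y towards a cheek, z up. Press the drift on it with no more than 25 N.
- bore_mouth (a point): Centre of the bore's mouth in the block's top face (95 mm above the fixture's origin), z up. The bore is vertical, 21 mm across, right through the 40 mm block, with a 2.5 mm countersink.
- dowel: Loose plain solid steel dowel pin, 20 mm diameter, 26 mm long, stuck upright in the bore, its top 8 to 13 mm below the block's top face. Two spring plungers in the bore wall, 61 to 67 mm above the fixture's origin, grip it: about 8 to 16 N of steady push slides it, and it falls free when its top has passed 61 mm. Origin: centre of its lower end; z along its axis.
- drift: Thick drift, loose steel tool 135 mm long, 0.25 kg, upright in its holder. Origin: centre of the tip's end; z up the axis. Shaft 17.5 mm diameter (tip chamfered 2 mm) from 0 to 77 mm, dark handle above. A stop collar, 36 mm diameter, 10 mm thick, is clamped on it, its lower face somewhere 42 to 58 mm above the origin, not measured: it lands on the block with the tip 37 to 53 mm above the bench.
- drift_grip (a point): Where to grip the thick drift: on the axis of its dark 24 mm diameter handle (77 to 135 mm from the tip), 105 mm above the tip.
- holder: Fixed grey holder block of the thick drift, 56x56x46 mm. Origin: centre of its underside on the bench; z up.
- holder_hole (a point): Centre of the mouth of the holder's blind hole, in the block's top face (46 mm above the bench): 20 mm diameter, 40 mm deep, 2 mm chamfer. The drift's tip stands on the floor of the hole, 6 mm above the bench.
- drift_thin: The thin drift, loose, 135 mm long, shaft 8 mm diameter and no collar, same handle, standing in another like block and too slim for this job. Leave it alone. Origin: centre of its tip end.
- tape_roll: Bystander: loose amber tape roll, 57 mm across, 12 mm high. Origin: centre of its underside.
- marker: Bystander: loose black marker pen, 128 mm long. Origin: centre of its underside.
- lens_barrel: Bystander: loose dark lens barrel, 55 mm across, 48 mm high, upright. Origin: centre of its underside.
- align_block: Bystander: loose aluminium alignment block, 31x50x30 mm. Origin: centre of its underside.
- tweezers: Bystander: loose steel tweezers, 120 mm long. Origin: centre of its underside.
Not all that is in view belongs to the job. Leave any yellow look-alike of the drift alone.

How it is judged:
On the way, in this order (a step that is already met when the one before it is completed fails the run):
1. the thick drift's tip is in the bore, above the dowel that is still stuck there (z of drift in the frame of fixture below 0.092 m and horizontal distance between drift and bore_mouth below 0.006 m and z of dowel in the frame of fixture above 0.045 m).
2. the dowel has dropped out below, the drift is through the bore and its stop collar rests on the housing (z of dowel in the frame of fixture below 0.03 m and horizontal distance between dowel and fixture below 0.075 m and z of drift in the frame of fixture below 0.056 m and horizontal distance between drift and bore_mouth below 0.006 m and contact force between stop_collar_c0 and fixture above 1.5 N), for 0.2 s.
At the end, for the whole second after the job is handed in: The dowel pin lies at rest in the fixture's tray (origin under 30 mm above the fixture's underside, within 75 mm of the bore axis); the thick drift stands at rest in its holder (tip within 6 mm of the hole's axis, under 10 mm above the holder's underside, leaning under 0.12 rad) (z of dowel in the frame of fixture below 0.03 m and horizontal distance between dowel and fixture below 0.075 m and linear speed of each of dowel, drift below 0.02 m/s and horizontal distance between drift and holder_hole below 0.006 m and z of drift in the frame of holder below 0.01 m and angle between drift's own z axis and vertical below 0.12 rad); the robot touches nothing.
It fails at once if the drift presses on the housing with more than 25 N (contact force between drift and fixture above 25 N).
It fails at once if the thin drift is moved more than 25 mm (distance of drift_thin from where it was at the start of the episode above 0.025 m).
It fails at once if a bystander (tape roll, marker, lens barrel, alignment block, tweezers) is moved more than 30 mm (distance of any of tape_roll, marker, lens_barrel, align_block, tweezers from where it was at the start of the episode above 0.03 m).
It also fails if it takes over 72 s, if anything falls off the work surface, if the arm or the gripper's body presses on something with over 40 N, if the wrist force passes 120 N, or if a joint passes its speed limit or range.

### The arm

A 6-joint arm with a two-finger parallel gripper is mounted at the origin on a cart in front of the work surface, level with it; the furniture and walls round the work are solid. World frame = base frame: x ahead of the robot, y to its left, z up, the work surface at z = 0. Lengths are in m, angles in rad, forces in N, time in s.
With the tool pointing down it reaches from about 0.3 to 0.775 m from the base axis. Payload 14.6 kg.
Tool frame: the origin (TCP) lies at the very end of the fingers, on their centre line; the grasp point (between the pads) lies 19 mm behind it; z points along the fingers, y is the line along which they close (so a half turn about z gives the same grasp; the last joint's range is limited). The gripper opens to 85 mm and grips with 20 to 120 N. Pads are 22 mm wide; open, the fingers measure 114 mm over their backs; the gripper's body (76 mm by 85 mm) begins 54 mm behind the grasp point. The pads swing forward as they close: fully open they stand 13 mm farther back than shut.
Start: joints at [1.084, 0.3, 1.521, -0, 1.321, -0.067], TCP at [0.224, 0.502, 0.231] pointing down, gripper open.
Joint ranges: [-3.03, 3.03], [-0.79, 2.21], [0.23, 2.52], [-1.04, 4.18], [0, 3.07], [-2.55, 2.55]. Speed limits (rad/s): [2.22, 2.22, 2.57, 3.14, 3.14, 3.14].

### API

Orientations are given as a unit quaternion [x, y, z, w].
In Python, from cell import robot gives the robot as it stands.
- The arm moves only by the tool send_rows, never from a script. Its argument "steps" is a list of rows, each a list of 6 numbers: the shift along the tool's x, y, z in mm, then the turn, a rotation vector about the tool's x, y, z in degrees. In form: [[dx, dy, dz, rx, ry, rz], ...]. A call has 1 to 5 rows; each row is the pose to reach, as a shift and turn from the pose commanded when the call began, along the tool's axes at that moment; what a row does not reach only later rows make up. A row lasts 1/12 s, in which the tool goes at most 41.7 mm and 7.16 degrees, less where a joint would pass 70% of its speed; a pose out of reach is approached as far as the arm can. A call with a gripper value outside its range is refused whole. "fingers" is the gripper command: -1 is fully open, 1 is shut, values between are in proportion, set as the call begins (left out, the last holds). The fingers move at their own pace and stop on an object; the grip force is fixed at half the most. Time passes only in rows, so rows that repeat a pose let the fingers close. It gives the time, the measured TCP pose, the force, the opening and the grip force at its end, in the units of the state.
- robot.read_state(): the state, without advancing time (a new reading comes with each control period).
- robot.read_camera(name): name is "scene" or "top" or "wrist"; returns the picture (400x640x3 uint8, blue, green, red); there is no depth.
- robot.get_calibration(name): a dict with "fx", "fy", "cx", "cy" (pixels), "origin" and "attitude" of the camera in the world; the wrist camera has in their place "hand_eye" (4x4, takes a point from camera to tool coordinates, whose origin is the TCP and whose axes are the flange's). Camera axes: x right, y up, looking along -z (the intrinsics and any distortion apply to the point x, -y, -z); pixel columns grow to the right and rows downward; lengths in m; the calibration is good to about 2 mm. A picture is of the moment at which its call begins: read the wrist's pose just before it. get_calibration takes no time and is no camera call.
- robot.job_done(): hands the job in; it is judged then, once.
Trained networks look in the newest picture that a camera, given by its name, has taken for a name from the list of things; names that differ only in an ending like _2 or _b are one class to them, and where a whole thing is asked for, a point or a joint stands for the part that bears it (a point fixed in the world has none). Each returns a list of dicts, best first, with "conf" (0 to 1); they miss things now and then, are a little off and sometimes report something else, mostly with a low value. They report only what shows in the picture. A call takes as long as a camera call. They do not tell look-alikes from the thing itself.
- robot.spot_in(camera, thing): "at" ([x, y, z] in m, in world coordinates, good to about 4 mm: the middle of the surface that is visible of it).
- robot.regions_of(camera, thing): "mask" (400x640 bool, what is visible of it).
The state is a dict: "t": time; "qpos": joint angles; "joint_velocities": joint speeds; "joint_efforts": joint torques, N m; "ee_pos": TCP position; "tcp_rot": TCP orientation; "force": force on the tool from outside, world axes, zero at the start; "torque": the same for the moment, N m; "width": finger opening in m; "finger_force": force on a finger pad.
Only numpy, scipy, OpenCV 4.12 (cv2) and the standard library are available. Lean on these libraries where they do the work, as an engineer would, in place of code of your own. Each camera call takes 0.05 s, during which the arm holds its last target. There are 200 camera calls.

## Working session

There is one attempt and no reset: what is moved stays moved. The work goes in short steps, Python scripts to look and compute and a tool call to move; the robot and the scene stay as the last step left them, time stands still between calls to the robot, and variables do not carry over. Pictures are saved under pics/ and viewed, at most 10 in all, crops included, and the job is handed in when it is done.

Besides the shell and the picture viewer there is one more tool, called after ">>>" by a JSON object that holds its "fn" and its "kwargs". send_rows: Moves the arm, as the interface text tells. Its arguments: {"type":"object","properties":{"steps":{"type":"array","items":{"type":"array","items":{"type":"number"}}},"fingers":{"type":"number"}},"required":["steps"]}

```bash
mkdir -p pics
cat > h.py <<'E'
from cell import robot
import numpy as np, cv2
from scipy.spatial.transform import Rotation as R
def st():
    s=robot.read_state(); print('t',round(s['t'],2),'p',np.round(s['ee_pos'],4),'q',np.round(s['tcp_rot'],4),'F',np.round(s['force'],1),'w',round(s['width'],4),'ff',np.round(s['finger_force'],1)); return s
E
python3 - <<'E'
from h import *
st()
for c in ['scene','top']:
    im=robot.read_camera(c); cv2.imwrite(f'pics/{c}0.png',im)
    k=robot.get_calibration(c); print(c,k)
    for t in ['fixture','dowel','drift','holder','drift_thin']:
        print(t,[(np.round(d['at'],3).tolist(),round(d['conf'],2)) for d in robot.spot_in(c,t)][:4])
print(robot.get_calibration('wrist'))
E
```

```text
t 0.0 p [0.224  0.502  0.2307] q [ 2.084e-01  9.781e-01 -6.000e-04 -1.000e-04] F [ 0.5 -0.4  0.1] w 0.0854 ff 0.0
scene {'fx': 400.75472615457966, 'fy': 400.75472615457966, 'cx': 314.92870483440873, 'cy': 197.13099253264156, 'origin': array([ 0.15251384, -0.67035471,  0.90761148]), 'attitude': array([ 0.36114975, -0.10415601, -0.27903717,  0.88366319])}
fixture [([0.427, 0.003, 0.065], 0.61)]
dowel []
drift [([0.436, -0.24, 0.089], 0.93), ([0.52, -0.316, 0.102], 0.66), ([0.51, -0.414, 0.087], 0.59)]
holder [([0.513, -0.328, 0.043], 0.91)]
drift_thin [([0.539, -0.173, 0.12], 0.74)]
top {'fx': 432.4238089391029, 'fy': 432.4238089391029, 'cx': 319.12435791877874, 'cy': 196.99546448437175, 'origin': array([ 0.34744668, -0.02605663,  1.21638324]), 'attitude': array([-0.0652278 ,  0.06271042,  0.70870459, -0.69967888])}
fixture [([0.436, 0.015, 0.097], 0.9)]
dowel [([0.688, 0.098, 0.045], 0.6)]
drift [([0.443, -0.227, 0.108], 0.69), ([0.525, -0.306, 0.11], 0.57), ([0.519, -0.403, 0.095], 0.57)]
holder [([0.516, -0.297, 0.043], 0.55), ([0.658, -0.035, 0.012], 0.52)]
drift_thin [([0.544, -0.172, 0.139], 0.58)]
{'fx': 356.5815665340564, 'fy': 356.5815665340564, 'cx': 316.57599351369987, 'cy': 195.59330563784738, 'hand_eye': array([[-5.14694457e-04,  9.51434655e-01,  3.07850342e-01,
         8.00568757e-02],
       [ 9.99999867e-01,  5.02442308e-04,  1.19062285e-04,
         2.74302518e-04],
       [-4.13970522e-05,  3.07850362e-01, -9.51434786e-01,
        -1.42102342e-01],
       [ 0.00000000e+00,  0.00000000e+00,  0.00000000e+00,
         1.00000000e+00]])}
```

View pics/top0.png

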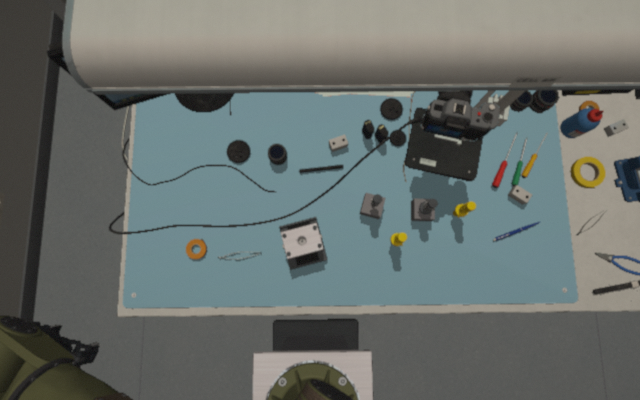

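View pics/scene0.png

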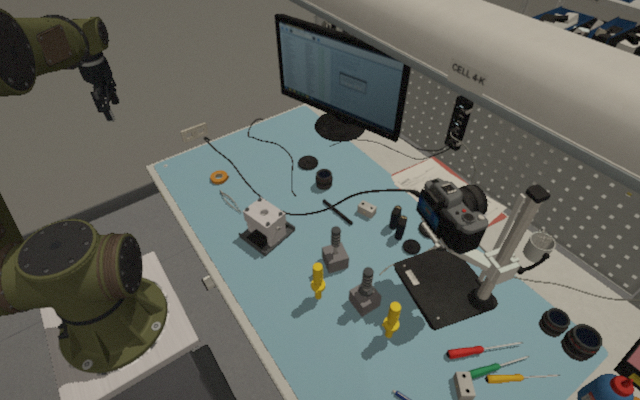

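The thick drift stands in its grey holder at top-view pixel (424,208), about (0.515, -0.31). The thin drift is at (373,205), the yellow look-alikes are at (398,239) and (465,208), and the fixture is at (303,243), about (0.435, 0.013). I'll go above the fixture first and look.

>>> {"fn": "send_rows", "kwargs": {"steps": [[-30, -27, 0, 0, 0, -4.8], [-60, -54, 0, 0, 0, -9.6], [-90, -81, 0, 0, 0, -14.4], [-120, -108, 0, 0, 0, -19.2], [-150, -135, 0, 0, 0, -24.05]]}}

```text
t: 1.02
ee_pos: [0.3063, 0.3161, 0.2313]
tcp_rot: [-0.002, 1.0, 0.0, 0.0]
force: [0.9, 0.7, -0.4]
width: 0.0853
finger_force: 0.0
```

```bash
python3 -c "
from h import *
st()"
```

```text
t 1.02 p [0.3063 0.3161 0.2313] q [-2.3e-03  1.0e+00  1.0e-04  2.0e-04] F [ 0.9  0.7 -0.4] w 0.0853 ff 0.0
```

>>> {"fn": "send_rows", "kwargs": {"steps": [[-16, -37, 0, 0, 0, 0], [-32, -74, 0, 0, 0, 0], [-48, -111, 0, 0, 0, 0], [-64, -148, 0, 0, 0, 0], [-80, -185, 0, 0, 0, 0]]}}

```text
t: 1.43
ee_pos: [0.3864, 0.1309, 0.2316]
tcp_rot: [-0.0, 1.0, 0.0, 0.0]
force: [0.7, 1.0, -0.6]
width: 0.0856
finger_force: 0.0
```

>>> {"fn": "send_rows", "kwargs": {"steps": [[-16, -37, 0, 0, 0, 0], [-32, -74, 0, 0, 0, 0], [-50, -111, 0, 0, 0, 0], [-50, -117, 0, 0, 0, 0], [-50, -117, 0, 0, 0, 0]]}}

```text
t: 1.85
ee_pos: [0.4364, 0.0139, 0.2311]
tcp_rot: [0.002, 1.0, -0.0, -0.0]
force: [-0.6, 0.6, 0.1]
width: 0.0851
finger_force: 0.0
```

```bash
cat >> h.py <<'E'
def cam(s):
    k=robot.get_calibration('wrist'); T=np.eye(4); T[:3,:3]=R.from_quat(s['tcp_rot']).as_matrix(); T[:3,3]=s['ee_pos']
    return k,T@k['hand_eye']
def proj(k,C,P):
    p=np.linalg.inv(C)@np.append(P,1); return np.array([k['cx']+k['fx']*p[0]/-p[2],k['cy']+k['fy']*-p[1]/-p[2]])
def ray(k,C,uv,z):
    d=C[:3,:3]@np.array([(uv[0]-k['cx'])/k['fx'],-(uv[1]-k['cy'])/k['fy'],-1]); return C[:3,3]+d*(z-C[2,3])/d[2]
E
python3 - <<'E'
from h import *
s=st(); im=robot.read_camera('wrist'); cv2.imwrite('pics/w1.png',im)
k,C=cam(s)
for t in ['bore_mouth','fixture','dowel']:
    for d in robot.spot_in('wrist',t)[:2]: print(t,np.round(d['at'],4),round(d['conf'],2),proj(k,C,d['at']).round())
E
```

```text
t 1.85 p [0.4364 0.0139 0.2311] q [ 1.8e-03  1.0e+00 -0.0e+00 -2.0e-04] F [-0.6  0.6  0.1] w 0.0851 ff 0.0
bore_mouth [0.4274 0.0191 0.0929] 0.61 [322. 172.]
fixture [0.4225 0.0224 0.0918] 0.91 [326. 166.]
dowel [0.443  0.0186 0.082 ] 0.59 [321. 187.]
```

View pics/w1.png

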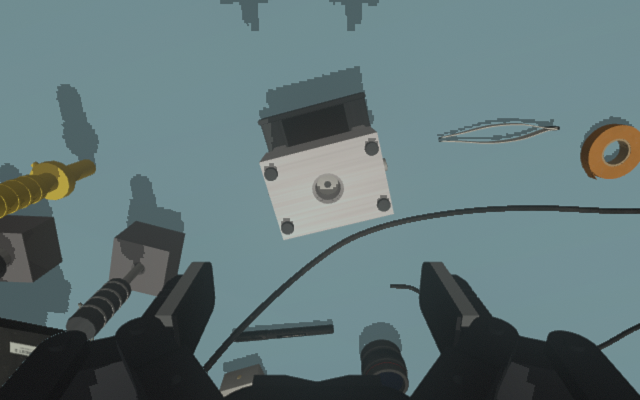

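The fixture's top face is in view. The bore's countersink ring is centred at about pixel (328,188), with the dowel visible inside. Next I'll refine that centre and work out the move to the holder.

Run:
```python
from h import *
s=st(); k,C=cam(s)
im=cv2.imread('pics/w1.png'); g=cv2.cvtColor(im,cv2.COLOR_BGR2GRAY)
x0,y0=298,158
c=g[y0:y0+60,x0:x0+60]; b=(c<165).astype(np.uint8)
n,l,stt,cen=cv2.connectedComponentsWithStats(b)
for i in range(1,n):
    if stt[i,4]>20: print(stt[i],cen[i]+[x0,y0])
c=cv2.resize(c,(480,480),interpolation=cv2.INTER_CUBIC)
h=cv2.HoughCircles(c,cv2.HOUGH_GRADIENT,1.5,400,param1=80,param2=20,minRadius=60,maxRadius=180)
print(h, h[0,0,:2]/8+[x0,y0])
print(ray(k,C,h[0,0,:2]/8+[x0,y0],.095), ray(k,C,(328,188),.095))
cv2.imwrite('pics/w1c.png',cv2.cvtColor(c,cv2.COLOR_GRAY2BGR))
```

```text
t 2.05 p [0.4358 0.0169 0.2314] q [-7.e-04  1.e+00  1.e-04  1.e-04] F [0.2 1.5 0.6] w 0.0856 ff 0.0
[ 14  15  32  31 768] [327.6328125  188.28255208]Traceback (most recent call last):
  File "<stdin>", line 11, in <module>
TypeError: 'NoneType' object is not subscriptable
```

>>> {"fn": "send_rows", "kwargs": {"steps": [[-8, -40, 0, 0, 0, 0], [-16, -80, 0, 0, 0, 0], [-24, -120, 0, 0, 0, 0], [-32, -160, 0, 0, 0, 0], [-40, -200, 0, 0, 0, 0]]}}

```text
t: 2.47
ee_pos: [0.4764, -0.1847, 0.2316]
tcp_rot: [-0.001, 1.0, -0.0, 0.0]
force: [0.6, 0.6, 0.5]
width: 0.0851
finger_force: 0.0
```

>>> {"fn": "send_rows", "kwargs": {"steps": [[-8, -35, 0, 0, 0, 0], [-16, -70, 0, 0, 0, 0], [-30, -105, 0, 0, 0, 0], [-37, -120, 0, 0, 0, 0], [-37, -120, 0, 0, 0, 0]]}}

```text
t: 2.88
ee_pos: [0.514, -0.3055, 0.2305]
tcp_rot: [0.0, 1.0, 0.0, -0.0]
force: [-0.8, 0.2, -0.3]
width: 0.0855
finger_force: 0.0
```

Run:
```python
from h import *
s=st(); im=robot.read_camera('wrist'); cv2.imwrite('pics/w2.png',im)
k,C=cam(s)
for t in ['drift_grip','drift','holder','holder_hole','drift_thin']:
    for d in robot.spot_in('wrist',t)[:3]: print(t,np.round(d['at'],4),round(d['conf'],2),proj(k,C,d['at']).round())
```

```text
t 2.88 p [ 0.514  -0.3055  0.2305] q [ 3.e-04  1.e+00  1.e-04 -3.e-04] F [-0.8  0.2 -0.3] w 0.0855 ff 0.0
drift_grip [ 0.5225 -0.3079  0.1212] 0.92 [312. 205.]
drift_grip [ 0.517  -0.4035  0.1092] 0.82 [189. 193.]
drift_grip [ 0.4404 -0.2365  0.124 ] 0.59 [419.  90.]
drift [ 0.4427 -0.2339  0.1228] 0.84 [422.  93.]
drift [ 0.5219 -0.3083  0.1255] 0.77 [312. 206.]
drift [ 0.5121 -0.4034  0.1071] 0.58 [190. 186.]
holder [ 0.5123 -0.3076  0.0464] 0.59 [314. 168.]
holder_hole [ 0.5086 -0.3122  0.0481] 0.74 [309. 164.]
drift_thin [ 0.5351 -0.1786  0.1295] 0.73 [488. 224.]
drift_thin [ 0.4488 -0.0226  0.0081] 0.28 [603.  96.]
```

View pics/w2.png

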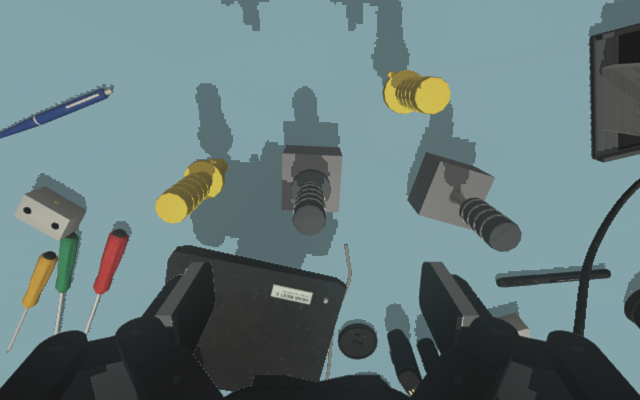

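The wrist view is centred on the thick drift with its collar: handle end disc at about (310,221), holder top at (312,180). The thin drift is to the right at (500,235), and the yellow ones are at (190,190) and (420,92).

Run:
```python
from h import *
k=robot.get_calibration('wrist')
def C0(p):
    T=np.diag([-1.,1,-1,1]); T[:3,3]=p; return T@k['hand_eye']
Cf=C0([.4362,.0150,.2310]); print('bore',ray(k,Cf,(327.6,188.3),.095).round(4))
ps=[]
for i in range(4):
    s=robot.read_state(); ps.append(s['ee_pos']); robot.read_camera('wrist')
print(np.mean(ps,0).round(4),np.std(ps,0).round(4))
C=C0(np.mean(ps,0))
print('top end',ray(k,C,(310,221),.141).round(4))
im=cv2.imread('pics/w2.png'); g=cv2.cvtColor(im,cv2.COLOR_BGR2GRAY)
print(g[205:242:3,285:335:4])
m=robot.regions_of('wrist','holder')
for d in m[:2]:
    y,x=np.nonzero(d['mask']); print(d['conf'],x.min(),x.max(),y.min(),y.max())
```

```text
bore [0.4401 0.0247 0.095 ]
[ 0.5132 -0.3032  0.2317] [0.     0.0003 0.    ]
top end [ 0.5275 -0.3072  0.141 ]
[[ 78  79  88  59  50  59  71  55  52  54 114 130 131]
 [ 78  79  87  49  78  83  83  84  77  50 130 132 132]
 [100  99 143  76  82  84  84  85  85  78 119 130 132]
 [ 99 100  89  81  82  82  83  83  83  84  65 103 150]
 [100 100  68  83  83  84  86  87  87  87  62 101 150]
 [ 99  99  77  85  87  88  87  88  88  88  76 103 102]
 [100 100  89  87  87  88  89  90  90  90  87 101 101]
 [ 99 101  99  84  86  86  88  87  88  88 100 102 102]
 [100 101 101  85  87  88  88  88  89  87 101 101 102]
 [100  99 100 100  85  87  89  89  86 100 101 102 102]
 [ 99 100 100 100 101 100  92  99 101 101 102 101 144]
 [100 100 101  99  99 100 101 100 101 101 101 102 150]
 [ 99  99 100 101 101 100 101 101 101 102 101 101 153]]
0.95 280 339 145 212
```

Run:
```python
from h import *
k=robot.get_calibration('wrist')
T=np.diag([-1.,1,-1,1]); T[:3,3]=[.5130,-.304,.2312]; C=T@k['hand_eye']
g=cv2.cvtColor(cv2.imread('pics/w2.png'),cv2.COLOR_BGR2GRAY)
print(g[140:220:2,284],'\n',g[205,275:350:2])
for uv in [(283,156),(342,156),(280,211),(340,211),(309,221)]: print(uv,ray(k,C,uv,.141 if uv[0]==309 else .046).round(4))
```

```text
[111 111 111 102  93  71  68 123 123 125 125 124 125 125 125 124 125 125
 125 127  89  79  80  79  78  78  78  79  79  79  79  79  78  79  78  98
 100  99 100  99] 
 [101 101 100  90  78  78  80  79  78  88  99  59  50  50  52  59  75  71
  59  55  54  52  51  54  82 114 130 130 131 131 131 130 151 153 153 154
 154 153]
(283, 156) [ 0.5003 -0.3346  0.046 ]
(342, 156) [ 0.5003 -0.2796  0.046 ]
(280, 211) [ 0.5549 -0.3391  0.046 ]
(340, 211) [ 0.5549 -0.2804  0.046 ]
(309, 221) [ 0.527  -0.3086  0.141 ]
```

>>> {"fn": "send_rows", "kwargs": {"steps": [[-6, -2, 35, 0, 0, 0], [-13, -4, 70, 0, 0, 0], [-13, -4, 90, 0, 0, 0], [-13, -4, 90, 0, 0, 0]]}}

```text
t: 3.77
ee_pos: [0.5246, -0.307, 0.1365]
tcp_rot: [-0.0, 1.0, 0.002, -0.003]
force: [-1.1, -0.3, -0.1]
width: 0.0852
finger_force: 0.0
```

>>> {"fn": "send_rows", "kwargs": {"steps": [[-2, 0, 25, 0, 0, 0], [-2, 0, 45, 0, 0, 0], [-2, 0, 48, 0, 0, 0], [-2, 0, 48, 0, 0, 0], [-2, 0, 48, 0, 0, 0]]}}

```text
t: 4.18
ee_pos: [0.5287, -0.3086, 0.0953]
tcp_rot: [0.0, 1.0, -0.001, 0.001]
force: [0.8, 0.0, 0.7]
width: 0.0852
finger_force: 0.0
```

>>> {"fn": "send_rows", "kwargs": {"steps": [[0, 0, 0, 0, 0, 0], [0, 0, 0, 0, 0, 0], [0, 0, 0, 0, 0, 0], [0, 0, 0, 0, 0, 0], [0, 0, 0, 0, 0, 0]], "fingers": 1}}

```text
t: 4.6
ee_pos: [0.5282, -0.3083, 0.0936]
tcp_rot: [0.0, 1.0, -0.0, 0.0]
force: [-0.2, 0.5, 0.1]
width: 0.0254
finger_force: 0.0
```

>>> {"fn": "send_rows", "kwargs": {"steps": [[0, 0, 0, 0, 0, 0], [0, 0, 0, 0, 0, 0], [0, 0, 0, 0, 0, 0], [0, 0, 0, 0, 0, 0], [0, 0, 0, 0, 0, 0]]}}

```text
t: 5.02
ee_pos: [0.5283, -0.3086, 0.0937]
tcp_rot: [0.0, 1.0, -0.0, 0.0]
force: [-0.8, -4.4, 5.4]
width: 0.0227
finger_force: 58.8
```

>>> {"fn": "send_rows", "kwargs": {"steps": [[0, 0, -8, 0, 0, 0], [0, 0, -20, 0, 0, 0], [0, 0, -35, 0, 0, 0], [0, 0, -55, 0, 0, 0], [0, 0, -80, 0, 0, 0]]}}

```text
t: 5.43
ee_pos: [0.5273, -0.3073, 0.1721]
tcp_rot: [-0.0, 1.0, 0.001, -0.002]
force: [1.0, -0.5, -3.0]
width: 0.0229
finger_force: 59.2
```

>>> {"fn": "send_rows", "kwargs": {"steps": [[0, 0, -25, 0, 0, 0], [0, 0, -50, 0, 0, 0], [0, 0, -67, 0, 0, 0], [0, 0, -67, 0, 0, 0], [0, 0, -67, 0, 0, 0]]}}

```text
t: 5.85
ee_pos: [0.528, -0.3079, 0.2397]
tcp_rot: [-0.0, 1.0, 0.0, -0.0]
force: [-0.9, 0.7, -4.4]
width: 0.0225
finger_force: 59.3
```

Run:
```python
from h import *
s=st(); im=robot.read_camera('wrist'); cv2.imwrite('pics/w3.png',im)
k,C=cam(s); p=s['ee_pos']
for h in [.0875,.0875-.077,.0875-.05,-.0475]: print(h,proj(k,C,p-[0,0,h]).round(1))
```

```text
t 5.85 p [ 0.528  -0.3079  0.2397] q [-1.e-04  1.e+00  3.e-04 -2.e-04] F [-0.9  0.7 -4.4] w 0.0225 ff 59.3
0.0875 [315.5 203.4]
0.010499999999999995 [315.1 256.5]
0.03749999999999999 [315.3 233.3]
-0.0475 [314.5 341.3]
```

View pics/w3.png

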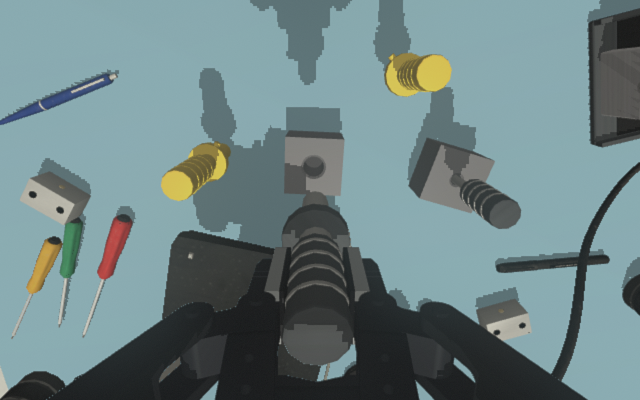

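The drift is held upright, with its tip at about (316,197). The empty hole is at (314,167), which I can use to calibrate the camera bias. Next I'll move near the fixture, offset outwards so the bore stays visible.

>>> {"fn": "send_rows", "kwargs": {"steps": [[4, 20, 0, 0, 0, 0], [10, 53, 0, 0, 0, 0], [17, 90, 0, 0, 0, 0], [24, 127, 0, 0, 0, 0], [31, 164, 0, 0, 0, 0]]}}

```text
t: 6.32
ee_pos: [0.4957, -0.1424, 0.238]
tcp_rot: [0.0, 1.0, 0.001, -0.002]
force: [0.2, -0.0, -3.5]
width: 0.0228
finger_force: 59.3
```

>>> {"fn": "send_rows", "kwargs": {"steps": [[7, 37, 0, 0, 0, 0], [14, 74, 0, 0, 0, 0], [21, 111, 0, 0, 0, 0], [28, 148, 0, 0, 0, 0], [32, 169, 0, 0, 0, 0]]}}

```text
t: 6.73
ee_pos: [0.4634, 0.0278, 0.2385]
tcp_rot: [-0.001, 1.0, 0.0, -0.002]
force: [-0.9, 0.1, -2.3]
width: 0.0226
finger_force: 59.4
```

>>> {"fn": "send_rows", "kwargs": {"steps": [[0, 0, 0, 0, 0, 0], [0, 0, 0, 0, 0, 0], [0, 0, 0, 0, 0, 0]]}}

```text
t: 6.98
ee_pos: [0.4648, 0.0244, 0.2392]
tcp_rot: [-0.0, 1.0, -0.0, -0.001]
force: [0.2, 0.3, -2.7]
width: 0.0228
finger_force: 59.4
```

Run:
```python
from h import *
s=st(); im=robot.read_camera('wrist'); cv2.imwrite('pics/w4.png',im)
ps=[]
for i in range(3): ps.append(robot.read_state()['ee_pos']); robot.read_camera('wrist')
p=np.mean(ps,0); print('settled',p.round(4))
k=robot.get_calibration('wrist')
def C0(p):
    T=np.diag([-1.,1,-1,1]); T[:3,3]=p; return T@k['hand_eye']
print('hole', [ray(k,C0([.528,-.3083,.2397]),u,.046).round(4) for u in [(314,167),(314,166)]])
g3=cv2.cvtColor(cv2.imread('pics/w3.png'),cv2.COLOR_BGR2GRAY)
def blob(g,x0,y0,w,th):
    n,l,a,c=cv2.connectedComponentsWithStats((g[y0:y0+w,x0:x0+w]<th).astype(np.uint8))
    return [(a[i].tolist(),(c[i]+[x0,y0]).round(1).tolist()) for i in range(1,n) if a[i,4]>40]
print('holeblob',[blob(g3,295,147,40,t) for t in (75,90,105)])
g=cv2.cvtColor(im,cv2.COLOR_BGR2GRAY)
q=proj(k,C0(p),[.440,.025,.095]); print('pred bore',q)
x0,y0=(q-30).astype(int); print([blob(g,x0,y0,60,t) for t in (140,165,180)])
c=im[y0-20:y0+100,x0-40:x0+100]; cv2.imwrite('pics/w4c.png',cv2.resize(c,None,fx=4,fy=4,interpolation=cv2.INTER_CUBIC)); print(x0-40,y0-20)
```

```text
t 6.98 p [0.4648 0.0244 0.2392] q [-0.     1.    -0.    -0.001] F [ 0.2  0.3 -2.7] w 0.0228 ff 59.4
settled [0.4651 0.024  0.2396]
hole [array([ 0.5278, -0.3101,  0.046 ]), array([ 0.5268, -0.3101,  0.046 ])]
holeblob [[([8, 16, 21, 13, 173], [312.7, 169.7])], [([0, 10, 29, 30, 541], [307.9, 170.6])], [([0, 9, 31, 31, 616], [308.6, 170.3])]]
pred bore [316.91982289 151.11800596]
[[([7, 0, 36, 47, 840], [311.9, 141.4]), ([26, 25, 7, 7, 41], [314.8, 149.1])], [([7, 0, 38, 47, 1161], [312.8, 143.5])], [([6, 0, 39, 48, 1250], [312.8, 144.0])]]
246 101
```

View pics/w4c.png

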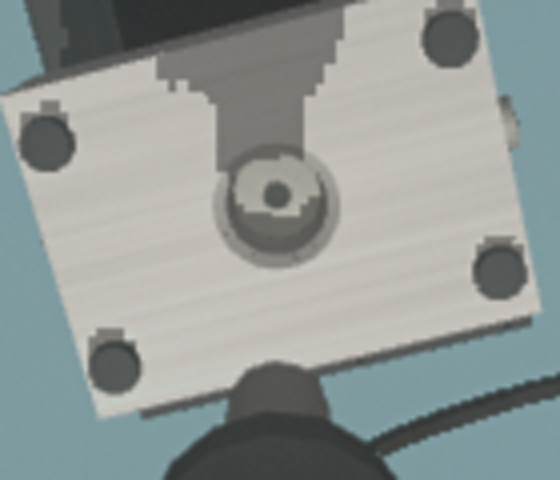

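The countersink ring is centred at about (314.8,152.1), which puts the bore at about (0.441, 0.0235). The drift's shaft is in line with it laterally. Now I'll move over the bore and down to just above the mouth.

>>> {"fn": "send_rows", "kwargs": {"steps": [[12, 0, 0, 0, 0, 0], [24, -0.7, 10, 0, 0, 0], [24, -0.7, 30, 0, 0, 0], [24, -0.7, 48, 0, 0, 0], [24, -0.7, 50, 0, 0, 0]]}}

```text
t: 7.6
ee_pos: [0.4399, 0.0236, 0.1877]
tcp_rot: [0.001, 1.0, 0.0, -0.002]
force: [0.0, -0.0, -3.6]
width: 0.0228
finger_force: 59.4
```

>>> {"fn": "send_rows", "kwargs": {"steps": [[0, 0, 0, 0, 0, 0], [0, 0, 2, 0, 0, 0], [0, 0, 4, 0, 0, 0], [0, 0, 6, 0, 0, 0], [0, 0, 7, 0, 0, 0]]}}

```text
t: 8.02
ee_pos: [0.4412, 0.0241, 0.1834]
tcp_rot: [0.0, 1.0, -0.0, 0.0]
force: [-0.2, -0.2, -2.6]
width: 0.0225
finger_force: 59.4
```

>>> {"fn": "send_rows", "kwargs": {"steps": [[0, 0, 1, 0, 0, 0], [0, 0, 2, 0, 0, 0], [0, 0, 3, 0, 0, 0]]}}

```text
t: 8.27
ee_pos: [0.4412, 0.0241, 0.1803]
tcp_rot: [-0.0, 1.0, -0.0, 0.0]
force: [-0.4, -0.7, -2.5]
width: 0.0229
finger_force: 59.4
```

>>> {"fn": "send_rows", "kwargs": {"steps": [[0, 0, 1, 0, 0, 0], [0, 0, 2, 0, 0, 0], [0, 0, 3, 0, 0, 0], [0, 0, 4, 0, 0, 0]]}}

```text
t: 8.6
ee_pos: [0.4411, 0.0241, 0.1762]
tcp_rot: [0.0, 1.0, -0.0, 0.0]
force: [0.7, -0.4, -2.7]
width: 0.0225
finger_force: 59.4
```

>>> {"fn": "send_rows", "kwargs": {"steps": [[0, 0, 1, 0, 0, 0], [0, 0, 2, 0, 0, 0], [0, 0, 3, 0, 0, 0]]}}

```text
t: 8.85
ee_pos: [0.4411, 0.0241, 0.1732]
tcp_rot: [0.0, 1.0, -0.0, -0.0]
force: [0.4, 0.3, -1.9]
width: 0.0227
finger_force: 59.4
```

>>> {"fn": "send_rows", "kwargs": {"steps": [[0, 0, 1, 0, 0, 0], [0, 0, 2, 0, 0, 0], [0, 0, 3, 0, 0, 0], [0, 0, 4, 0, 0, 0], [0, 0, 5, 0, 0, 0]]}}

```text
t: 9.27
ee_pos: [0.4416, 0.0241, 0.169]
tcp_rot: [0.0, 1.0, -0.0, 0.001]
force: [-0.9, -0.4, 7.6]
width: 0.0226
finger_force: 60.1
```

>>> {"fn": "send_rows", "kwargs": {"steps": [[0, 0, 1, 0, 0, 0], [0, 0, 2, 0, 0, 0], [0, 0, 3, 0, 0, 0], [0, 0, 4, 0, 0, 0], [0, 0, 5, 0, 0, 0]]}}

```text
t: 9.68
ee_pos: [0.4417, 0.0241, 0.1641]
tcp_rot: [0.0, 1.0, -0.0, 0.001]
force: [-1.0, -0.1, 6.8]
width: 0.0229
finger_force: 60.1
```

>>> {"fn": "send_rows", "kwargs": {"steps": [[0, 0, 1, 0, 0, 0], [0, 0, 2, 0, 0, 0], [0, 0, 3, 0, 0, 0], [0, 0, 4, 0, 0, 0], [0, 0, 5, 0, 0, 0]]}}

```text
t: 10.1
ee_pos: [0.4417, 0.0241, 0.1592]
tcp_rot: [0.0, 1.0, -0.0, 0.001]
force: [-0.3, 0.5, 7.0]
width: 0.0229
finger_force: 60.1
```

>>> {"fn": "send_rows", "kwargs": {"steps": [[0, 0, 1, 0, 0, 0], [0, 0, 2, 0, 0, 0], [0, 0, 3, 0, 0, 0], [0, 0, 4, 0, 0, 0], [0, 0, 5, 0, 0, 0]]}}

```text
t: 10.52
ee_pos: [0.4417, 0.0241, 0.1541]
tcp_rot: [0.0, 1.0, -0.0, 0.001]
force: [-1.0, 0.1, 7.1]
width: 0.0227
finger_force: 60.1
```

>>> {"fn": "send_rows", "kwargs": {"steps": [[0, 0, 1, 0, 0, 0], [0, 0, 2, 0, 0, 0], [0, 0, 3, 0, 0, 0], [0, 0, 4, 0, 0, 0], [0, 0, 5, 0, 0, 0]]}}

```text
t: 10.93
ee_pos: [0.4416, 0.0241, 0.1488]
tcp_rot: [0.0, 1.0, 0.0, 0.001]
force: [0.8, -0.4, -2.2]
width: 0.0229
finger_force: 59.6
```

>>> {"fn": "send_rows", "kwargs": {"steps": [[0, 0, 1, 0, 0, 0], [0, 0, 2, 0, 0, 0], [0, 0, 3, 0, 0, 0]]}}

```text
t: 11.18
ee_pos: [0.441, 0.0241, 0.145]
tcp_rot: [0.0, 1.0, -0.0, -0.0]
force: [-0.2, -0.5, -2.4]
width: 0.0226
finger_force: 59.6
```

>>> {"fn": "send_rows", "kwargs": {"steps": [[0, 0, 1, 0, 0, 0], [0, 0, 2, 0, 0, 0], [0, 0, 2.8, 0, 0, 0], [0, 0, 2.8, 0, 0, 0]]}}

```text
t: 11.52
ee_pos: [0.441, 0.0241, 0.1423]
tcp_rot: [0.0, 1.0, 0.0, -0.0]
force: [-0.3, -0.0, -2.1]
width: 0.0228
finger_force: 59.6
```

Run:
```python
from h import *
st(); im=robot.read_camera('scene'); k=robot.get_calibration('scene')
C=np.eye(4); C[:3,:3]=R.from_quat(k['attitude']).as_matrix(); C[:3,3]=k['origin']
for z in (.095,.1,.105,.11,.12): print(z,proj(k,C,[.441,.0235,z]).round(1),proj(k,C,[.441-.0,.0235-.018,z]).round(1))
u,v=proj(k,C,[.441,.0235,.1]).astype(int); print(u,v)
cv2.imwrite('pics/s2.png',cv2.resize(im[v-35:v+35,u-40:u+40],None,fx=8,fy=8,interpolation=cv2.INTER_CUBIC))
```

```text
t 11.52 p [0.441  0.0241 0.1423] q [ 0.e+00  1.e+00  0.e+00 -2.e-04] F [-0.3 -0.  -2.1] w 0.0228 ff 59.6
0.095 [262.7 211.9] [266. 216.]
0.1 [262.5 210.7] [265.8 214.7]
0.105 [262.3 209.5] [265.6 213.5]
0.11 [262.1 208.2] [265.4 212.3]
0.12 [261.7 205.7] [265.  209.7]
262 210
```

View pics/s2.png

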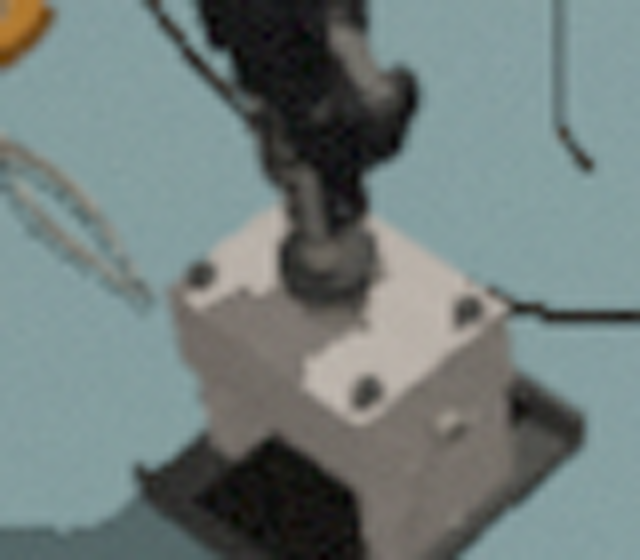

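The collar is still clear of the block: its lower edge is at crop row ~303, against ~330 expected at contact. I'll keep going down in small steps and check the force each time.

>>> {"fn": "send_rows", "kwargs": {"steps": [[0, 0, 0.4, 0, 0, 0], [0, 0, 0.8, 0, 0, 0], [0, 0, 1.2, 0, 0, 0], [0, 0, 1.5, 0, 0, 0]]}}

```text
t: 11.9
ee_pos: [0.4411, 0.0241, 0.1409]
tcp_rot: [0.0, 1.0, 0.0, -0.0]
force: [0.2, -0.4, -3.4]
width: 0.0228
finger_force: 59.6
```

>>> {"fn": "send_rows", "kwargs": {"steps": [[0, 0, 0.4, 0, 0, 0], [0, 0, 0.8, 0, 0, 0], [0, 0, 1.2, 0, 0, 0], [0, 0, 1.5, 0, 0, 0]]}}

```text
t: 12.23
ee_pos: [0.4411, 0.0241, 0.1395]
tcp_rot: [0.0, 1.0, -0.0, 0.0]
force: [-0.0, -1.0, -3.2]
width: 0.0227
finger_force: 59.6
```

>>> {"fn": "send_rows", "kwargs": {"steps": [[0, 0, 0.4, 0, 0, 0], [0, 0, 0.8, 0, 0, 0], [0, 0, 1.2, 0, 0, 0], [0, 0, 1.5, 0, 0, 0]]}}

```text
t: 12.57
ee_pos: [0.4411, 0.0241, 0.1379]
tcp_rot: [0.0, 1.0, -0.0, -0.0]
force: [0.7, 1.1, -2.8]
width: 0.0225
finger_force: 59.6
```

>>> {"fn": "send_rows", "kwargs": {"steps": [[0, 0, 0.4, 0, 0, 0], [0, 0, 0.8, 0, 0, 0], [0, 0, 1.2, 0, 0, 0], [0, 0, 1.5, 0, 0, 0]]}}

```text
t: 12.9
ee_pos: [0.4411, 0.0241, 0.1364]
tcp_rot: [0.0, 1.0, -0.0, -0.0]
force: [0.0, -0.1, -1.7]
width: 0.0225
finger_force: 59.6
```

>>> {"fn": "send_rows", "kwargs": {"steps": [[0, 0, 0.4, 0, 0, 0], [0, 0, 0.8, 0, 0, 0], [0, 0, 1.2, 0, 0, 0], [0, 0, 1.5, 0, 0, 0]]}}

```text
t: 13.23
ee_pos: [0.4411, 0.0241, 0.1349]
tcp_rot: [0.0, 1.0, 0.0, -0.0]
force: [-0.1, -0.1, -2.8]
width: 0.0228
finger_force: 59.6
```

>>> {"fn": "send_rows", "kwargs": {"steps": [[0, 0, 0.4, 0, 0, 0], [0, 0, 0.8, 0, 0, 0], [0, 0, 1.2, 0, 0, 0], [0, 0, 1.5, 0, 0, 0]]}}

```text
t: 13.57
ee_pos: [0.4411, 0.0241, 0.1334]
tcp_rot: [0.0, 1.0, 0.0, -0.0]
force: [0.1, 0.3, -2.4]
width: 0.0226
finger_force: 59.6
```

>>> {"fn": "send_rows", "kwargs": {"steps": [[0, 0, 0.4, 0, 0, 0], [0, 0, 0.8, 0, 0, 0], [0, 0, 1.2, 0, 0, 0], [0, 0, 1.5, 0, 0, 0]]}}

```text
t: 13.9
ee_pos: [0.4411, 0.0241, 0.1319]
tcp_rot: [0.0, 1.0, -0.0, -0.0]
force: [-0.0, 0.1, -3.5]
width: 0.0228
finger_force: 59.6
```

>>> {"fn": "send_rows", "kwargs": {"steps": [[0, 0, 0.4, 0, 0, 0], [0, 0, 0.8, 0, 0, 0], [0, 0, 1.2, 0, 0, 0], [0, 0, 1.5, 0, 0, 0]]}}

```text
t: 14.23
ee_pos: [0.4411, 0.0241, 0.1304]
tcp_rot: [0.0, 1.0, 0.0, -0.0]
force: [-0.7, -0.8, -2.8]
width: 0.0226
finger_force: 59.6
```

>>> {"fn": "send_rows", "kwargs": {"steps": [[0, 0, 0.4, 0, 0, 0], [0, 0, 0.8, 0, 0, 0], [0, 0, 1.2, 0, 0, 0], [0, 0, 1.5, 0, 0, 0]]}}

```text
t: 14.57
ee_pos: [0.4414, 0.0241, 0.1296]
tcp_rot: [0.0, 1.0, -0.0, 0.0]
force: [-4.8, -0.6, 10.6]
width: 0.0224
finger_force: 60.4
```

The collar has landed with about 13 N. I'll hold here, then draw the drift out.

>>> {"fn": "send_rows", "kwargs": {"steps": [[0, 0, 0, 0, 0, 0], [0, 0, 0, 0, 0, 0], [0, 0, 0, 0, 0, 0], [0, 0, 0, 0, 0, 0], [0, 0, 0, 0, 0, 0]]}}

```text
t: 14.98
ee_pos: [0.4413, 0.0241, 0.1296]
tcp_rot: [0.0, 1.0, -0.0, 0.0]
force: [-3.4, -0.7, 6.4]
width: 0.0227
finger_force: 60.4
```

Run:
```python
from h import *
st()
for c in ['scene','wrist']:
    robot.read_camera(c); print([(d['at'],d['conf']) for d in robot.spot_in(c,'dowel')])
```

```text
t 14.98 p [0.4413 0.0241 0.1296] q [ 0.e+00  1.e+00 -0.e+00  4.e-04] F [-3.4 -0.7  6.4] w 0.0227 ff 60.4
[]
[]
```

>>> {"fn": "send_rows", "kwargs": {"steps": [[0, 0, -5, 0, 0, 0], [0, 0, -15, 0, 0, 0], [0, 0, -30, 0, 0, 0], [0, 0, -50, 0, 0, 0], [0, 0, -75, 0, 0, 0]]}}

```text
t: 15.6
ee_pos: [0.4406, 0.0241, 0.2047]
tcp_rot: [0.0, 1.0, 0.0, -0.001]
force: [0.1, -0.7, -3.4]
width: 0.0227
finger_force: 59.5
```

>>> {"fn": "send_rows", "kwargs": {"steps": [[0, 0, -25, 0, 0, 0], [-5, -20, -37, 0, 0, 0], [-14, -55, -37, 0, 0, 0], [-23, -92, -37, 0, 0, 0], [-33, -130, -37, 0, 0, 0]]}}

```text
t: 16.02
ee_pos: [0.4742, -0.1072, 0.2422]
tcp_rot: [-0.001, 1.0, -0.0, 0.001]
force: [1.3, 0.1, -2.7]
width: 0.0228
finger_force: 59.5
```

>>> {"fn": "send_rows", "kwargs": {"steps": [[-9, -37, 0, 0, 0, 0], [-18, -74, 0, 0, 0, 0], [-27, -111, 0, 0, 0, 0], [-37, -148, 0, 0, 0, 0], [-46, -183, 0, 0, 0, 0]]}}

```text
t: 16.43
ee_pos: [0.5201, -0.291, 0.2416]
tcp_rot: [0.0, 1.0, -0.0, 0.0]
force: [0.6, 0.7, -3.1]
width: 0.0227
finger_force: 59.5
```

>>> {"fn": "send_rows", "kwargs": {"steps": [[-8, -20, 0, 0, 0, 0], [-8, -20, 0, 0, 0, 0], [-8, -20, 0, 0, 0, 0]]}}

```text
t: 16.68
ee_pos: [0.5279, -0.3096, 0.2409]
tcp_rot: [0.001, 1.0, 0.0, -0.0]
force: [0.3, 0.7, -2.4]
width: 0.0229
finger_force: 59.3
```

Run:
```python
from h import *
s=st(); im=robot.read_camera('wrist'); cv2.imwrite('pics/w5.png',im)
for i in range(2): robot.read_camera('wrist')
s=st()
cv2.imwrite('pics/w5c.png',cv2.resize(im[110:240,245:385],None,fx=4,fy=4,interpolation=cv2.INTER_CUBIC))
robot.read_camera('scene'); print([(d['at'].round(3) if hasattr(d['at'],'round') else d['at'],d['conf']) for d in robot.spot_in('scene','dowel')])
```

```text
t 16.68 p [ 0.5279 -0.3096  0.2409] q [ 7.e-04  1.e+00  3.e-04 -3.e-04] F [ 0.3  0.7 -2.4] w 0.0229 ff 59.3
t 16.83 p [ 0.528  -0.3081  0.2415] q [-4.e-04  1.e+00 -0.e+00  1.e-04] F [-0.5  0.2 -3. ] w 0.0226 ff 59.3
[([0.4221, -0.0054, 0.0665], 0.41), ([0.5192, -0.3203, 0.043], 0.34)]
```

View pics/w5c.png

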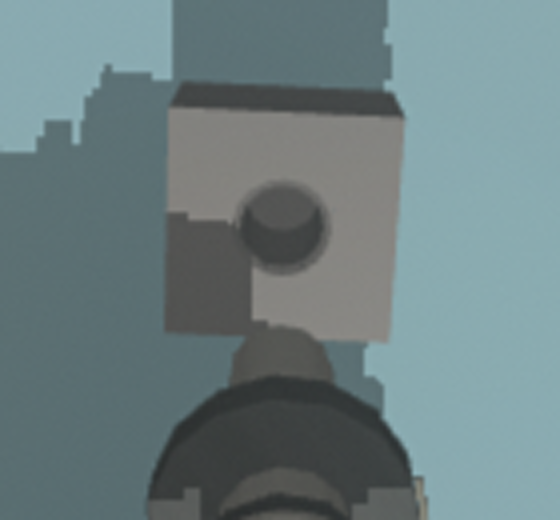

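The hole is at about (315.4,166.6) and the shaft is centred on it at about u=315. I'll shift 1.2 mm sideways and lower.

>>> {"fn": "send_rows", "kwargs": {"steps": [[0, -1, 20, 0, 0, 0], [0, -1.2, 50, 0, 0, 0], [0, -1.2, 78, 0, 0, 0], [0, -1.2, 92, 0, 0, 0], [0, -1.2, 96, 0, 0, 0]]}}

```text
t: 17.35
ee_pos: [0.5272, -0.3089, 0.1424]
tcp_rot: [-0.0, 1.0, 0.001, -0.002]
force: [-0.4, 0.1, -2.1]
width: 0.0223
finger_force: 59.5
```

>>> {"fn": "send_rows", "kwargs": {"steps": [[0, 0, 0, 0, 0, 0], [0, 0, 3, 0, 0, 0], [0, 0, 6, 0, 0, 0], [0, 0, 9, 0, 0, 0], [0, 0, 11, 0, 0, 0]]}}

```text
t: 17.77
ee_pos: [0.5283, -0.3102, 0.1343]
tcp_rot: [-0.0, 1.0, -0.0, 0.0]
force: [-0.2, -0.3, -2.1]
width: 0.0226
finger_force: 59.5
```

>>> {"fn": "send_rows", "kwargs": {"steps": [[0, 0, 1, 0, 0, 0], [0, 0, 2, 0, 0, 0], [0, 0, 3, 0, 0, 0], [0, 0, 4, 0, 0, 0]]}}

```text
t: 18.1
ee_pos: [0.5281, -0.3101, 0.13]
tcp_rot: [0.0, 1.0, -0.0, 0.0]
force: [0.1, -0.3, -1.7]
width: 0.0227
finger_force: 59.5
```

>>> {"fn": "send_rows", "kwargs": {"steps": [[0, 0, 2, 0, 0, 0], [0, 0, 5, 0, 0, 0], [0, 0, 8, 0, 0, 0], [0, 0, 11, 0, 0, 0], [0, 0, 14, 0, 0, 0]]}}

```text
t: 18.52
ee_pos: [0.5281, -0.3101, 0.1156]
tcp_rot: [0.0, 1.0, 0.0, -0.0]
force: [0.8, 0.3, -3.0]
width: 0.0226
finger_force: 59.5
```

>>> {"fn": "send_rows", "kwargs": {"steps": [[0, 0, 4, 0, 0, 0], [0, 0, 8, 0, 0, 0], [0, 0, 12, 0, 0, 0], [0, 0, 16, 0, 0, 0], [0, 0, 18.5, 0, 0, 0]]}}

```text
t: 18.93
ee_pos: [0.5279, -0.31, 0.0968]
tcp_rot: [0.0, 1.0, 0.0, -0.0]
force: [0.3, 0.4, -3.0]
width: 0.0229
finger_force: 59.5
```

>>> {"fn": "send_rows", "kwargs": {"steps": [[0, 0, 0.5, 0, 0, 0], [0, 0, 1, 0, 0, 0], [0, 0, 1.5, 0, 0, 0]]}}

```text
t: 19.18
ee_pos: [0.5282, -0.3102, 0.0961]
tcp_rot: [-0.0, 1.0, -0.0, 0.0]
force: [-0.2, -0.2, -2.2]
width: 0.0229
finger_force: 59.5
```

>>> {"fn": "send_rows", "kwargs": {"steps": [[0, 0, 0.5, 0, 0, 0], [0, 0, 1, 0, 0, 0], [0, 0, 1.5, 0, 0, 0], [0, 0, 1.5, 0, 0, 0]]}}

```text
t: 19.52
ee_pos: [0.5281, -0.3101, 0.0944]
tcp_rot: [0.0, 1.0, 0.0, -0.0]
force: [-0.7, -0.1, -2.5]
width: 0.0226
finger_force: 59.5
```

>>> {"fn": "send_rows", "kwargs": {"steps": [[0, 0, 0.5, 0, 0, 0], [0, 0, 1, 0, 0, 0], [0, 0, 1, 0, 0, 0]]}}

```text
t: 19.77
ee_pos: [0.5282, -0.3102, 0.0938]
tcp_rot: [0.0, 1.0, -0.0, 0.0]
force: [-0.4, 1.1, 1.5]
width: 0.0229
finger_force: 60.0
```

The drift is seated on the hole floor. Now I'll release it.

>>> {"fn": "send_rows", "kwargs": {"steps": [[0, 0, 0, 0, 0, 0], [0, 0, 0, 0, 0, 0], [0, 0, 0, 0, 0, 0], [0, 0, 0, 0, 0, 0], [0, 0, 0, 0, 0, 0]], "fingers": -1}}

```text
t: 20.18
ee_pos: [0.5281, -0.3101, 0.0935]
tcp_rot: [0.0, 1.0, -0.0, 0.0]
force: [-0.3, -0.5, -0.5]
width: 0.0814
finger_force: 0.0
```

>>> {"fn": "send_rows", "kwargs": {"steps": [[0, 0, 0, 0, 0, 0], [0, 0, 0, 0, 0, 0], [0, 0, 0, 0, 0, 0], [0, 0, 0, 0, 0, 0]]}}

```text
t: 20.52
ee_pos: [0.5281, -0.3101, 0.0935]
tcp_rot: [0.0, 1.0, 0.0, -0.0]
force: [0.7, -0.1, 0.1]
width: 0.0851
finger_force: 0.0
```

>>> {"fn": "send_rows", "kwargs": {"steps": [[0, 0, -10, 0, 0, 0], [0, 0, -30, 0, 0, 0], [0, 0, -60, 0, 0, 0], [0, 0, -95, 0, 0, 0], [0, 0, -130, 0, 0, 0]]}}

```text
t: 20.93
ee_pos: [0.5278, -0.3099, 0.2256]
tcp_rot: [0.0, 1.0, 0.0, -0.0]
force: [-0.1, -0.7, 0.3]
width: 0.0856
finger_force: 0.0
```

>>> {"fn": "send_rows", "kwargs": {"steps": [[0, 0, -7, 0, 0, 0], [0, 0, -7, 0, 0, 0], [0, 0, -7, 0, 0, 0], [0, 0, -7, 0, 0, 0]]}}

```text
t: 21.27
ee_pos: [0.5276, -0.3098, 0.229]
tcp_rot: [0.0, 1.0, 0.001, -0.001]
force: [-0.2, -0.0, 0.0]
width: 0.0855
finger_force: 0.0
```

Run:
```python
from h import *
st(); a=robot.read_camera('wrist'); b=robot.read_camera('scene')
cv2.imwrite('pics/f.png',np.vstack([cv2.resize(a,(480,300)),cv2.resize(b[150:320,220:492],(480,300),interpolation=cv2.INTER_CUBIC)]))
```

```text
t 21.27 p [ 0.5276 -0.3098  0.229 ] q [ 0.e+00  1.e+00  6.e-04 -1.e-03] F [-0.2 -0.   0. ] w 0.0855 ff 0.0
```

View pics/f.png

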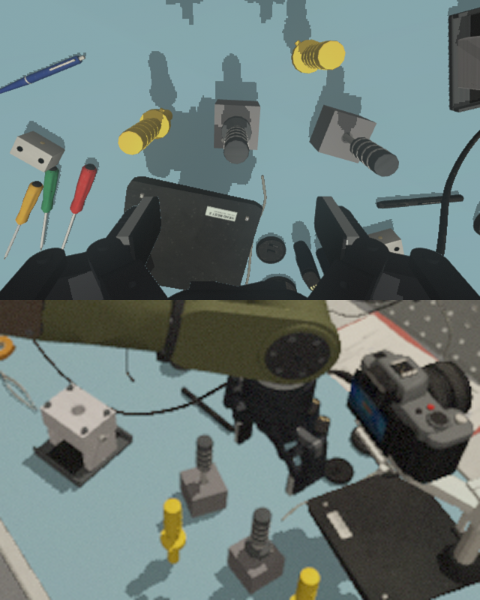

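The drift stands upright in its holder at (236,130), the gripper is clear, and no dowel shows outside the tray. I'll hand in.

```bash
python3 -c "
from h import *
print(robot.job_done())"
```

```text
the job is handed in; nothing more can be done
None
```

I handed the job in at about 21 s: the thick drift is back upright in its holder, and the collar was seated on the housing with roughly 10 N. The force log shows the dowel coming free, but I never saw it lying in the tray.

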